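Seat the coiling plate on its drive pin

TASK

The coiling plate of the cable coiler has been put back on its drive drum but stands high, because its rim notch is turned away from the drive pin (the dark drive arm that sticks out from under the plate shows where the pin is). Push one of the upright pegs round with a fingertip until the notch is over the pin, then press down on the hub cap until the plate is fully home. Do not lift the plate, leave the other things on the counter where they are, and finish clear of the coiler.

Things in the scene. Friction and masses are not known exactly. Their poses are not given: they have to be found in the camera images.
- coiler: the bench cable coiler's base, bolted down, does not turn: grey round gearmotor housing 220 mm across at the foot, 50 mm high, with a steel drive drum 150 mm across on it. Origin at the centre of its foot on the counter, z up; the plate's vertical turning axis goes through it. x axis along the drive arm, a dark bar 34 mm wide under the plate; its round end sticks out 39 mm beyond the plate's rim
- pin (a point): top of the upright drive pin: steel, 14 mm thick, dome-nosed, on the drive arm 109 mm from the axis, top 97 mm above the counter. While the plate stands high the pin is hidden just below it, not touching. Only with the notch over the pin can the plate be pressed down to its seat; turned elsewhere, the pin stops it after 1 mm
- plate: the coiling plate, 0.85 kg: bare metal disc 240 mm across, 4 mm thick, with pegs, hub cap and rim notch; a skirt below fits snugly over the drum. Origin on its axis at the disc's underside, x axis to the notch, z up. At the start its underside is 98 mm above the counter; fully home 90 mm. It stays level, turns easily both ways without stops (under 1 N at a peg) and stops when let go
- notch (a point): centre of the plate's only notch, a slot 22 mm wide and 21 mm deep cut in from the rim, 109 mm from the axis, half-way through the disc's thickness; a thin dark line on the disc runs from the hub cap to it
- hub_cap (a point): centre of the flat top of the grey hub cap, 52 mm across, 12 mm above the disc's top, on the plate's axis: the place to press. The skirt is a snug fit: with the notch over the pin, a push of about 10 N slides the plate down 8 mm to its firm seat, and it stays at whatever height it is left
- peg_a (a point): centre of the top of a winding peg: upright round bar, 16 mm thick, rising 45 mm above the disc's top, 72 mm from the axis, rigid with the plate, at +60 degrees from the notch (counterclockwise from above)
- peg_b (a point): the same for the peg opposite the notch (180 degrees)
- peg_c (a point): the same for the peg at -60 degrees from the notch
- tape_roll: a roll of pale masking tape lying flat near the coiler, 100 mm across, 48 mm high, hole 76 mm; origin at the centre of its underside; leave alone
- spanner: a steel spanner about 170 mm long lying flat near the coiler; origin at mid length on its underside; leave alone
- oil_bottle: a small green bottle, 38 mm across, 110 mm tall; origin at the centre of its underside; leave alone
- quick_link: a steel oval chain link, about 80 x 32 x 18 mm, lying flat; origin at the centre of its underside; leave alone
- tape_measure: a yellow and black tape measure, 72 x 38 x 66 mm, standing; origin at the centre of its underside; leave alone
- screw_box: a cardboard box of screws, 100 x 70 x 45 mm; origin at the centre of its underside; leave alone
- screwdriver: a screwdriver about 200 mm long, lying flat; origin at its underside; leave alone

How it is judged:
By the outcome, as a careful person would: the job done as asked, in the order asked, and still so for the second after the job is handed in, with the robot touching nothing.
It also fails if it takes over 67 s, if anything falls off the work surface, if the arm or the gripper's body presses on something with over 40 N, if the wrist force passes 120 N, or if a joint passes its speed limit or range.

ROBOT

A 6-joint arm with a two-finger parallel gripper is mounted at the origin on the work surface. World frame = base frame: x ahead of the robot, y to its left, z up, the work surface at z = 0. Lengths are in m, angles in rad, forces in N, time in s.
With the tool pointing down it reaches from about 0.375 to 0.9 m from the base axis. Payload 3.1 kg.
Tool frame: the origin (TCP) lies between the finger pads; the fingertips stand 14 mm ahead of it and the grasp point (between the pads) lies 5 mm behind it (env.finger_overhang is the distance from the TCP to the fingertips, in m); z points along the fingers, y is the direction in which the jaws open and shut (so a half turn about z gives the same grasp; the last joint's range is limited). The gripper opens to 85 mm and grips with 20 to 120 N. Pads are 22 mm wide; open, the fingers measure 114 mm over their backs; the gripper's body (76 mm by 85 mm) begins 54 mm behind the grasp point. The pads swing forward as they close: fully open they stand 13 mm farther back than shut.
Start: joints at [1.01, 0.527, 1.433, -0, 1.181, -0.178], TCP at [0.233, 0.58, 0.245] pointing down, gripper open.
Joint ranges: [-3.08, 3.08], [-0.75, 2.2], [0.22, 2.44], [-1.43, 4.57], [0, 2.65], [-2.85, 2.85]. Speed limits (rad/s): [2.79, 2.79, 3.14, 3.14, 3.14, 3.14].

INTERFACE

Orientations are given as a 3x3 rotation matrix whose columns are the frame's x, y, z axes.
In Python, from station import env, grab_frame, camera_info, spotter gives the robot as it stands.
- The arm moves only by the tool send_rows, never from a script. Its argument "commands" is a list of rows, each an object of numbers: "tx", "ty", "tz": the shift along the tool's x, y, z in mm; "turn": the turn about the tool's z in degrees. In form: [{"tx": .., "ty": .., "tz": .., "turn": ..}, ...]. A call has 1 to 10 rows; each row is the pose to reach, as a shift and turn from the pose measured when the call began, along the tool's axes at that moment; what a row does not reach only later rows make up. A row lasts 1/10 s, in which the tool goes at most 50 mm and 8.59 degrees, less where a joint would pass 70% of its speed; a pose out of reach is approached as far as the arm can. A call with a gripper value outside its range is refused whole. "grip" is the opening in per cent of the stroke, from 0 (shut) to 100 (fully open), set as the call begins (left out, the last holds). The fingers move at their own pace and stop on an object; "squeeze" is the grip in N (left out, the last holds). Time passes only in rows, so rows that repeat a pose let the fingers close. It gives the time, the measured TCP pose, the force and the opening at its end, in the units of the state.
- env.observe(): the state, without advancing time (a new reading comes with each control period).
- grab_frame(name): name is "scene" or "top" or "wrist"; returns (picture, depth): 480x640x3 uint8, red, green, blue; 480x640 float32, m along the optical axis (not along the pixel's ray), 0 where there is no reading.
- camera_info(name): a dict with "intrinsics" (3x3 intrinsics, pixels), "xyz" and "rotation" of the camera in the world. Camera axes: x right, y down, z forward; pixel columns grow to the right and rows downward; lengths in m; the calibration is good to about 2 mm. A picture is of the moment at which its call begins: read the wrist's pose just before it. camera_info takes no time and is no camera call; for the wrist camera it gives the pose at the moment of the call.
- env.finish_job(): hands the job in, once; it reports no verdict.
Trained networks look in the newest picture that a camera, given by its name, has taken for a name from the list of things; names that differ only in an ending like _2 or _b are one class to them, and where a whole thing is asked for, a point or a joint stands for the part that bears it (a point fixed in the world has none). Each returns a list of dicts, best first, with "confidence" (0 to 1); they miss things now and then, are a little off and sometimes report something else, mostly with a low value. They report only what shows in the picture. A call takes as long as a camera call.
- spotter.trace(query, camera): "region" (480x640 bool, what is visible of it).
- spotter.mark_of(query, camera): "centre" ([x, y, z] in m, in world coordinates, good to about 4 mm: a listed point, or the origin of a listed thing).
The state is a dict: "t": time; "qpos": joint angles; "joint_vel": joint speeds; "joint_torque": joint torques, N m; "tool_pos": TCP position; "eef_rot": TCP orientation; "wrist_force": force on the tool from outside, world axes, zero at the start; "wrist_torque": the same for the moment, N m; "finger_gap": opening from 0.0 (shut) to 1.0 (fully open).
Only numpy, scipy, OpenCV 4.12 (cv2) and the standard library are available. Lean on these libraries where they do the work, as an engineer would, in place of code of your own. Each camera call takes 0.05 s, during which the arm holds its last target.

## Working session

There is one attempt and no reset: what is moved stays moved. The work goes in short steps, Python scripts to look and compute and a tool call to move; the robot and the scene stay as the last step left them, time stands still between calls to the robot, and variables do not carry over. Pictures are saved under pics/ and viewed, and the job is handed in when it is done.

Besides the shell and the picture viewer there is one more tool, called by a JSON object that holds its "name" and its "arguments". send_rows: Moves the arm, as the interface text tells. Its arguments: {"type":"object","properties":{"commands":{"type":"array"},"grip":{"type":"number"},"squeeze":{"type":"number"}},"required":["commands"]}

```bash
ls; mkdir -p pics
python3 - <<'E'
from station import env, grab_frame, camera_info, spotter
import cv2
for n in("top","scene"):
    p,d=grab_frame(n); cv2.imwrite(f"pics/{n}0.png",p[:,:,::-1])
    for q in ("coiler","plate","notch","hub_cap","peg_a","pin","oil_bottle","tape_roll","tape_measure","screw_box"):
        for r in spotter.mark_of(q,n)[:4]: print(n,q,[round(float(v),4) for v in r["centre"]],round(r["confidence"],2))
s=env.observe();print(s["t"],s["tool_pos"],s["eef_rot"],s["finger_gap"],env.finger_overhang)
E
```

```text
pics
top coiler [0.5912, -0.0527, 0.0018] 0.81
top plate [0.592, -0.0519, 0.1011] 0.76
top notch [0.4873, -0.0252, 0.1012] 0.8
top hub_cap [0.5918, -0.0552, 0.1137] 0.79
top peg_a [0.6632, -0.0728, 0.146] 0.85
top peg_a [0.5411, -0.1007, 0.1475] 0.65
top peg_a [0.4849, -0.0249, 0.1006] 0.56
top oil_bottle [0.4502, 0.4813, 0.0009] 0.76
top tape_roll [0.6584, -0.2605, 0.0008] 0.64
top tape_measure [0.4182, -0.4785, 0.0004] 0.67
top screw_box [0.6072, -0.4789, 0.0019] 0.84
scene coiler [0.5929, -0.0588, -0.0005] 0.84
scene coiler [0.3108, 0.3945, -0.0032] 0.43
scene plate [0.538, -0.1057, 0.1528] 0.37
scene plate [0.6607, -0.2585, 0.0019] 0.29
scene notch [0.4836, 0.1143, 0.0012] 0.57
scene hub_cap [0.5869, -0.0527, 0.114] 0.97
scene peg_a [0.5398, -0.1061, 0.1504] 0.95
scene peg_a [0.5739, 0.0154, 0.1418] 0.78
scene peg_a [0.6573, -0.0715, 0.1459] 0.77
scene pin [0.6887, -0.0063, 0.1014] 0.36
scene oil_bottle [0.4473, 0.4821, -0.003] 0.88
scene oil_bottle [0.594, -0.0539, 0.0025] 0.38
scene tape_roll [0.6602, -0.2577, 0.0018] 0.58
scene tape_measure [0.4194, -0.4807, 0.0045] 0.7
scene tape_measure [0.595, -0.0546, 0.0951] 0.59
scene screw_box [0.6082, -0.4818, -0.0005] 0.76
1.1 [0.23283489 0.57998664 0.24532705] [[-9.27984093e-01  3.72619810e-01 -9.15684752e-06]
 [ 3.72619811e-01  9.27984093e-01 -3.60195877e-06]
 [ 7.15524764e-06 -6.75458323e-06 -1.00000000e+00]] 1.0026930440451574 0.014
```

View pics/top0.png

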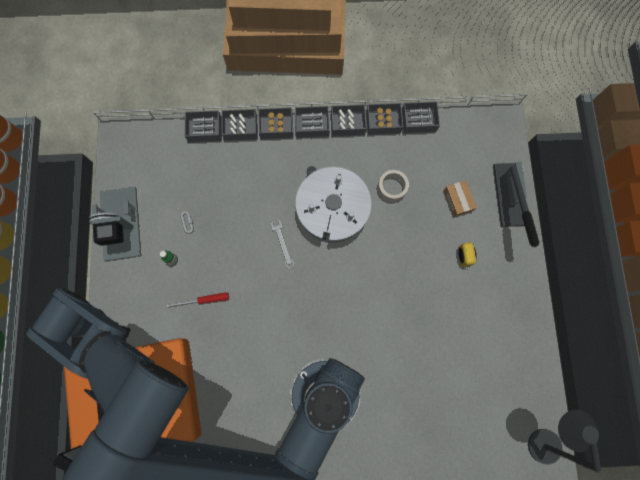

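View pics/scene0.png

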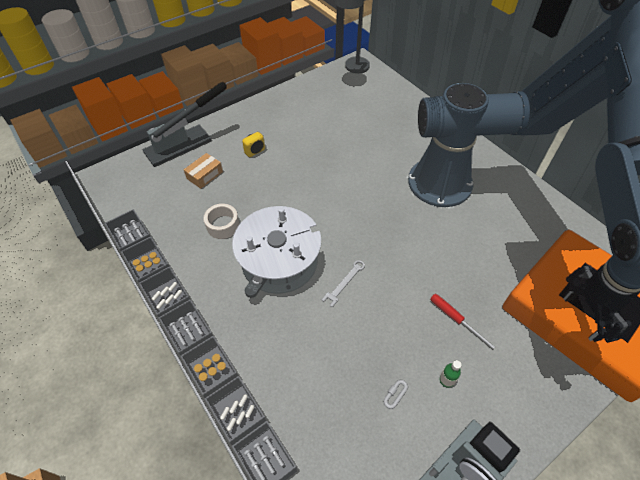

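```bash
cat > h.py <<'E'
import numpy as np,cv2
from station import env, grab_frame, camera_info, spotter
def back(u,v,z,ci):
    K=np.array(ci["intrinsics"]);R=np.array(ci["rotation"]);c=np.array(ci["xyz"])
    r=R@np.linalg.inv(K)@np.array([u,v,1.]); return c+r*(z-c[2])/r[2]
def proj(P,ci):
    K=np.array(ci["intrinsics"]);R=np.array(ci["rotation"]);c=np.array(ci["xyz"])
    q=K@(R.T@(np.asarray(P)-c)); return q[:2]/q[2]
def cloud(d,ci):
    K=np.array(ci["intrinsics"]);R=np.array(ci["rotation"]);c=np.array(ci["xyz"])
    v,u=np.mgrid[:480,:640]; p=np.stack([(u-K[0,2])/K[0,0]*d,(v-K[1,2])/K[1,1]*d,d],-1)
    return p@R.T+c
E
python3 - <<'E'
from h import *
p,d=grab_frame("top");ci=camera_info("top");P=cloud(d,ci)
print(ci)
for v in range(160,182,3): print(v,[(int(p[v,u].sum()//3),int(P[v,u,2]*1000)) for u in range(298,326,2)])
for z in(.06,.07,.08,.09): print(z,back(311,171,z,ci))
c=cv2.resize(p[150:260,270:400],None,fx=6,fy=5,interpolation=cv2.INTER_CUBIC);cv2.imwrite("pics/topz.png",c[:,:,::-1])
w=camera_info("wrist");print(w);s=env.observe();R=s["eef_rot"];print(R.T@(np.array(w["xyz"])-s["tool_pos"]),R.T@np.array(w["rotation"]))
E
```

```text
{'intrinsics': array([[508.60953288,   0.        , 317.44985726],
       [  0.        , 508.60953288, 231.23640504],
       [  0.        ,   0.        ,   1.        ]]), 'xyz': array([0.14543973, 0.0260009 , 1.6555245 ]), 'rotation': array([[-0.04726429, -0.97384275,  0.22225298],
       [-0.99887154,  0.04504076, -0.01506542],
       [ 0.00466091, -0.22271423, -0.97487263]])}
160 [(124, -10), (124, -2), (120, -2), (123, -4), (125, 0), (123, 4), (123, -7), (124, -1), (124, 4), (122, -5), (121, -1), (122, -3), (124, 8), (122, -4)]
163 [(121, -3), (122, -6), (122, 1), (122, 1), (124, 0), (122, 3), (123, 1), (122, 0), (124, -2), (123, -5), (124, 8), (124, 0), (124, 0), (125, -8)]
166 [(122, 2), (121, 7), (123, 7), (123, -1), (121, 4), (113, 0), (89, 60), (84, 56), (112, -1), (124, 0), (123, -5), (124, 2), (125, -1), (127, 3)]
169 [(121, 0), (122, 4), (122, -1), (122, -2), (112, 6), (68, 52), (67, 56), (67, 57), (69, 53), (100, 55), (142, 1), (157, 104), (171, 103), (173, 100)]
172 [(120, 1), (124, -3), (122, 3), (123, 1), (100, -4), (69, 51), (75, 53), (107, 58), (167, 101), (174, 103),
[... 573 characters left out ...]
6      ]
0.07 [0.71072623 0.01307554 0.07      ]
0.08 [0.70716093 0.01315706 0.08      ]
0.09 [0.70359564 0.01323859 0.09      ]
{'intrinsics': array([[372.79637612,   0.        , 321.39981387],
       [  0.        , 372.79637612, 240.06518658],
       [  0.        ,   0.        ,   1.        ]]), 'xyz': array([0.17113698, 0.60519791, 0.37391193]), 'rotation': array([[ 0.37317738,  0.89507455,  0.24409054],
       [ 0.9277593 , -0.35970276, -0.09938112],
       [-0.00115347,  0.26354406, -0.96464667]])}
[ 0.06662533  0.00041016 -0.12861338] [[-6.48271365e-04 -9.64637105e-01 -2.63580796e-01]
 [ 9.99999155e-01 -3.28293692e-04 -1.25800720e-03]
 [ 1.12698851e-03 -2.63581389e-01  9.64636502e-01]]
```

View pics/topz.png

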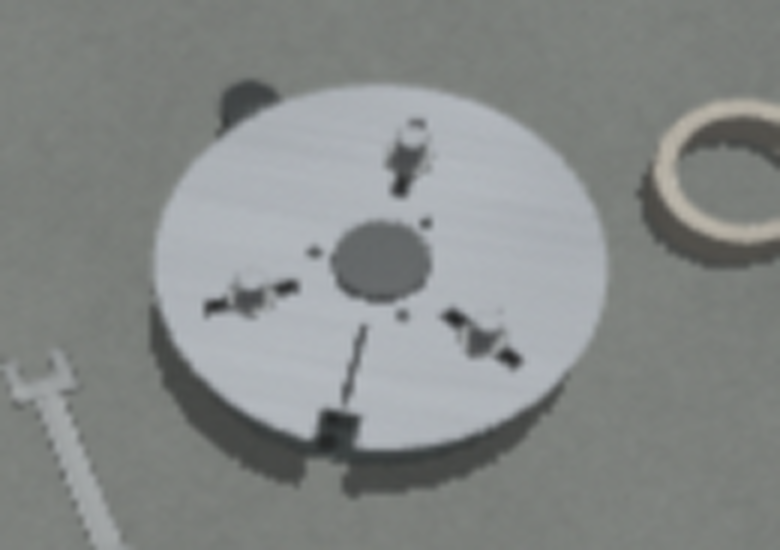

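{"name": "send_rows", "arguments": {"commands": [{"tx":-615,"ty":-455,"tz":-145,"turn":0},{"tx":-615,"ty":-455,"tz":-145,"turn":0},{"tx":-615,"ty":-455,"tz":-145,"turn":0},{"tx":-615,"ty":-455,"tz":-145,"turn":0},{"tx":-615,"ty":-455,"tz":-145,"turn":0},{"tx":-615,"ty":-455,"tz":-145,"turn":0},{"tx":-615,"ty":-455,"tz":-145,"turn":0},{"tx":-615,"ty":-455,"tz":-145,"turn":0},{"tx":-615,"ty":-455,"tz":-145,"turn":0},{"tx":-615,"ty":-455,"tz":-145,"turn":0}], "grip": 0}}

```text
t: 2.15
tool_pos: [0.4912, 0.1599, 0.3391]
eef_rot: [[-0.928, 0.373, 0.001], [0.373, 0.928, 0.0], [-0.001, 0.001, -1.0]]
wrist_force: [0.1, 0.9, 0.0]
finger_gap: -0.003
```

{"name": "send_rows", "arguments": {"commands": [{"tx":-219,"ty":-161,"tz":-51,"turn":0},{"tx":-219,"ty":-161,"tz":-51,"turn":0},{"tx":-219,"ty":-161,"tz":-51,"turn":0},{"tx":-219,"ty":-161,"tz":-51,"turn":0},{"tx":-219,"ty":-161,"tz":-51,"turn":0},{"tx":-219,"ty":-161,"tz":-51,"turn":0},{"tx":-219,"ty":-161,"tz":-51,"turn":0},{"tx":-219,"ty":-161,"tz":-51,"turn":0}]}}

```text
t: 2.95
tool_pos: [0.6341, -0.0715, 0.3896]
eef_rot: [[-0.927, 0.374, -0.0], [0.374, 0.927, 0.001], [0.001, 0.001, -1.0]]
wrist_force: [0.3, 0.8, -0.2]
finger_gap: 0.0
```

Run:
```python
from h import *
ci=camera_info("wrist");p,d=grab_frame("wrist");cv2.imwrite("pics/w1.png",p[:,:,::-1]);np.savez("w1.npz",p=p,d=d,**ci)
for q in ("notch","hub_cap","peg_a","pin","coiler","plate"):
    for r in spotter.mark_of(q,"wrist")[:4]: print(q,[round(float(v),4) for v in r["centre"]],round(r["confidence"],2))
s=env.observe();print(s["t"],s["tool_pos"],s["qpos"])
```

```text
notch [0.4854, -0.0218, 0.0993] 0.61
hub_cap [0.5904, -0.0551, 0.1133] 0.67
peg_a [0.5417, -0.1035, 0.1452] 0.79
peg_a [0.658, -0.0734, 0.1496] 0.7
peg_a [0.5728, 0.0148, 0.149] 0.61
pin [0.4852, 0.1133, 0.0] 0.72
coiler [0.5927, -0.0542, 0.0005] 0.71
plate [0.5886, -0.0506, 0.0975] 0.81
3.3 [ 0.6339692  -0.07005981  0.39036699] [-2.85202923e-01  4.26781047e-01  1.20143580e+00  4.92186214e-04
  1.51278670e+00 -1.47550925e+00]
```

View pics/w1.png

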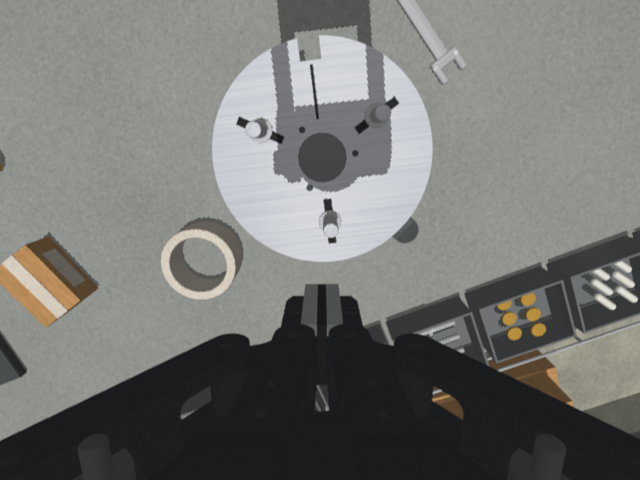

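Run:
```python
from h import *
f=np.load("w1.npz");p,d=f["p"],f["d"];ci={k:f[k] for k in("intrinsics","xyz","rotation")}
P=cloud(d,ci);g=p.mean(2)
# rectify onto z=.102
def rect(z,cx,cy,h,n):
    xs=np.linspace(cx-h,cx+h,n);X,Y=np.meshgrid(xs,np.linspace(cy-h,cy+h,n))
    uv=np.array([proj((x,y,z),ci) for x,y in zip(X.ravel(),Y.ravel())]).reshape(n,n,2).astype(np.float32)
    return cv2.remap(p,uv[...,0],uv[...,1],cv2.INTER_CUBIC)
im=rect(.102,.59,-.054,.17,680)  # 0.5mm/px ; row = y increasing
cv2.imwrite("pics/r102.png",im[::-1,:,::-1][:,:])
for v in range(214,248,3): print(v,[(int(g[v,u]),int(P[v,u,2]*1000)) for u in range(384,424,3)])
```

```text
214 [(208, 101), (207, 102), (204, 101), (204, 100), (202, 101), (203, 102), (202, 101), (205, 102), (205, 101), (195, 101), (143, 1), (142, 0), (142, 0), (142, 0)]
217 [(210, 101), (210, 101), (210, 101), (208, 102), (206, 102), (205, 100), (204, 102), (203, 101), (201, 101), (119, 0), (143, 1), (143, 1), (139, -1), (143, 0)]
220 [(204, 102), (203, 101), (203, 102), (203, 101), (201, 101), (201, 100), (201, 101), (203, 101), (105, 53), (88, 55), (119, 0), (144, 0), (147, -1), (144, 0)]
223 [(208, 101), (207, 102), (208, 101), (207, 100), (208, 102), (208, 102), (208, 518), (133, 53), (98, 54), (83, 54), (78, 55), (133, 0), (139, 0), (142, 0)]
226 [(208, 100), (206, 102), (205, 102), (204, 101), (203, 101), (204, 102), (142, 103), (95, 54), (84, 53), (78, 53), (78, 53), (87, 53), (141, 0), (142, 1)]
229 [(208, 101), (209, 101), (210, 102), (208, 101), (209, 101), (151, 102), (91, 54), (82, 54), (77, 53), (79, 54), (78, 53), (81, 54), (147, 0), (143, 0)]
232 [(203, 101), (204, 102), (205, 102), (207, 101), (142, 102), (86, 55), (85, 52), (77, 54), (78, 52), (77, 54), (78, 54), (85, 53), (143, 0), (145, 0)]
235 [(205, 101), (204, 102), (203, 102), (127, 101), (85, 52), (85, 53), (78, 55), (77, 54), (78, 53), (77, 55), (75, 52), (131, 0), (142, -1), (142, 0)]
238 [(205, 101), (203, 101), (150, -1), (130, 53), (87, 53), (75, 53), (77, 54), (78, 52), (77, 53), (77, 53), (97, 54), (143, -1), (143, 0), (141, 0)]
241 [(190, 101), (146, 0), (143, 0), (139, 0), (139, 0), (91, 53), (76, 54), (76, 53), (80, 53), (118, 53), (139, 0), (143, 0), (145, -2), (141, -2)]
244 [(147, 0), (139, 0), (144, -1), (144, 0), (141, -2), (143, 0), (140, 0), (143, 0), (141, -1), (142, 0), (142, -1), (139, 0), (145, 0), (143, 0)]
247 [(144, 0), (144, 0), (147, 0), (145, 2), (146, 1), (144, 0), (143, 0), (146, 0), (140, 0), (147, -1), (138, 2), (144, 0), (141, 0), (144, 1)]
```

```bash
python3 -c "
import cv2;i=cv2.imread('pics/r102.png');cv2.imwrite('pics/r102s.png',cv2.resize(i,(600,600)));w=cv2.imread('pics/w1.png')[195:265,370:440];cv2.imwrite('pics/arm.png',cv2.resize(w,(560,560),interpolation=2))"
```

```text
(no output)
```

View pics/r102s.png

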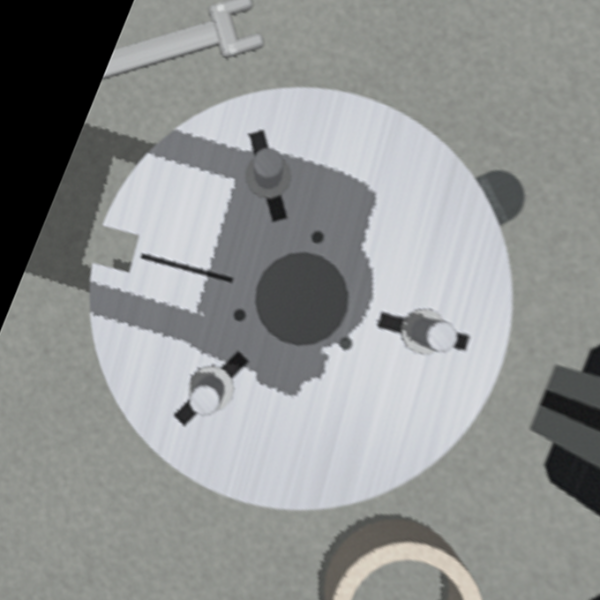

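View pics/arm.png

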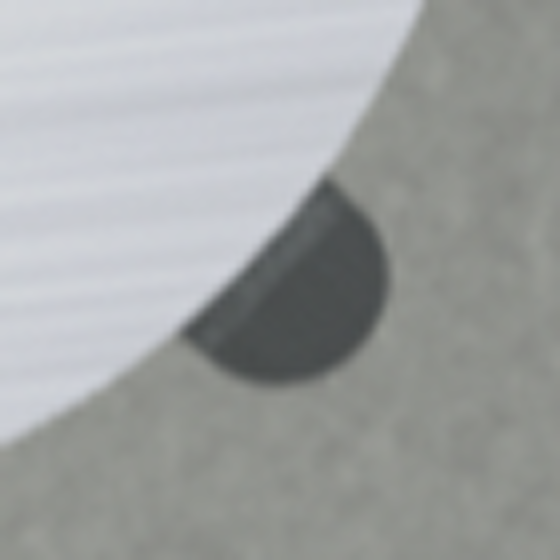

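```bash
cat >> h.py <<'E'
from scipy.optimize import least_squares
def shot(name="wrist"):
    ci=camera_info(name);p,d=grab_frame(name);return p,d,ci
def fitc(X,r=None):
    c=X.mean(0)
    if r: f=lambda q:np.hypot(X[:,0]-q[0],X[:,1]-q[1])-r
    else: f=lambda q:np.hypot(X[:,0]-q[0],X[:,1]-q[1])-q[2]
    s=least_squares(f,[*c] if r else [*c,.1],loss="soft_l1",f_scale=.0007)
    return s.x,np.sqrt(np.mean(s.fun**2))
def sampleprof(g,ci,c,z,ang,rs):
    P=np.stack([c[0]+rs*np.cos(ang),c[1]+rs*np.sin(ang),np.full_like(rs,z)])
    K=np.array(ci["intrinsics"]);R=np.array(ci["rotation"]);o=np.array(ci["xyz"])
    q=K@(R.T@(P-o[:,None]));u=(q[0]/q[2]).astype(np.float32)[None];v=(q[1]/q[2]).astype(np.float32)[None]
    return cv2.remap(g.astype(np.float32),u,v,cv2.INTER_LINEAR,borderValue=np.nan)[0]
def disc(g,ci,c,z):
    c=np.array(c)
    for it in range(2):
        pts=[]
        for a in np.radians(np.arange(0,360,2)):
            rs=np.arange(.108,.132,.0004);pr=sampleprof(g,ci,c,z,a,rs)
            if np.isnan(pr).any(): continue
            dd=np.diff(cv2.GaussianBlur(pr[None],(5,1),0)[0]);i=np.argmin(dd)
            if dd[i]<-3 and pr[0]>150: pts.append(c+(rs[i]+.0002)*np.array([np.cos(a),np.sin(a)]))
        x,e=fitc(np.array(pts),.12);c=x
    return c,e,len(pts)
def armfit(g,ci,c0,z=.054):
    c=np.array(c0);
    for it in range(3):
        pts=[]
        for a in np.radians(np.arange(0,360,4)):
            rs=np.arange(.008,.026,.0003);pr=sampleprof(g,ci,c,z,a,rs)
            if np.isnan(pr).any() or pr[0]>115: continue
            j=np.where(pr>112)[0]
            if len(j) and pr[min(j[0]+6,len(pr)-1)]<165: pts.append(c+rs[j[0]]*np.array([np.cos(a),np.sin(a)]))
        pts=np.array(pts);x,e=fitc(pts,.017);c=x
    return c,e,len(pts)
E
python3 - <<'E'
from h import *
f=np.load("w1.npz");p,d=f["p"],f["d"];ci={k:f[k] for k in("intrinsics","xyz","rotation")};g=p.mean(2)
c,e,n=disc(g,ci,(.592,-.054),.102);print("disc",c,e,n)
a,ea,na=armfit(g,ci,back(405,230,.054,ci)[:2]);print("arm",a,ea,na)
v=a-c;print("dist",np.hypot(*v),"ang",np.degrees(np.arctan2(v[1],v[0])))
# groove line
pts=[]
for r in np.arange(.036,.075,.002):
    an=np.radians(np.arange(150,182,.25));pr=np.array([sampleprof(g,ci,c,.102,t,np.array([r]))[0] for t in an]);i=np.argmin(pr)
    w=(pr<100)&(abs(np.arange(len(pr))-i)<14); 
    if w.sum(): pts.append((r,np.degrees(an[w].mean()),pr[i]))
print(np.round(pts,2)); print("notch",np.median([q[1] for q in pts]))
for q in ((.5417,-.1035),(.658,-.0734),(.5728,.0148)):
    w=np.array(q)-c;print(np.degrees(np.arctan2(w[1],w[0])),np.hypot(*w))
E
```

```text
disc [ 0.59056414 -0.05328276] 0.0015404354112960334 164
arm [0.7174439  0.01042464] 0.0018856788822994126 65
dist 0.14197572568229833 ang 26.661616796512284
[[4.0000e-02 1.6512e+02 8.5120e+01]
 [4.0000e-02 1.6500e+02 2.9840e+01]
 [4.0000e-02 1.6475e+02 3.1320e+01]
 [5.0000e-02 1.6488e+02 3.6220e+01]
 [5.0000e-02 1.6512e+02 3.4580e+01]
 [5.0000e-02 1.6500e+02 3.0480e+01]
 [5.0000e-02 1.6488e+02 3.1110e+01]
 [5.0000e-02 1.6475e+02 3.5920e+01]
 [6.0000e-02 1.6488e+02 5.7840e+01]
 [6.0000e-02 1.6500e+02 4.9940e+01]
 [6.0000e-02 1.6500e+02 4.8420e+01]
 [6.0000e-02 1.6512e+02 5.6150e+01]
 [6.0000e-02 1.6500e+02 5.8860e+01]
 [7.0000e-02 1.6500e+02 5.4230e+01]
 [7.0000e-02 1.6488e+02 4.6140e+01]
 [7.0000e-02 1.6500e+02 5.4130e+01]
 [7.0000e-02 1.6500e+02 5.9190e+01]
 [7.0000e-02 1.6500e+02 5.4030e+01]]
notch 165.0
-134.21759357331203 0.07006764487567466
-16.61071469379236 0.07037256924821421
104.62356715526164 0.0703621164448028
```

```bash
cat >> h.py <<'E'
C=np.array([.5906,-.0533])
def rel(t,yaw):
    s=env.observe();R=np.array(s["eef_rot"]);p=np.array(s["tool_pos"])
    y0=np.degrees(np.arctan2(R[1,0],R[0,0]));dt=R.T@(np.array(t)-p)*1000
    turn=-((yaw-y0+180)%360-180)
    return [int(round(v)) for v in dt]+[round(turn)], [round(v,1) for v in dt]+[round(turn,1)]
def fing(phi,back=.019,z=.136,r=.072):
    a=np.radians(phi);return (C[0]+r*np.cos(a)-back*np.sin(a),C[1]+r*np.sin(a)+back*np.cos(a),z),phi+90
E
python3 - <<'E'
from h import *
for z in (.2,.136): print(rel(*fing(105,.036,z)))
E
```

```text
([119, 35, 190, -37], [np.float64(118.6), np.float64(35.4), np.float64(190.3), np.float64(-36.8)])
([119, 35, 254, -37], [np.float64(118.6), np.float64(35.4), np.float64(254.3), np.float64(-36.8)])
```

{"name": "send_rows", "arguments": {"commands": [{"tx":60,"ty":18,"tz":40,"turn":-9},{"tx":119,"ty":35,"tz":80,"turn":-18},{"tx":119,"ty":35,"tz":130,"turn":-27},{"tx":119,"ty":35,"tz":170,"turn":-37},{"tx":119,"ty":35,"tz":190,"turn":-37},{"tx":119,"ty":35,"tz":190,"turn":-37},{"tx":119,"ty":35,"tz":190,"turn":-37}]}}

```text
t: 4.0
tool_pos: [0.5372, 0.0068, 0.2008]
eef_rot: [[-0.965, -0.262, 0.001], [-0.262, 0.965, 0.0], [-0.001, -0.0, -1.0]]
wrist_force: [0.3, 0.3, 1.2]
finger_gap: 0.002
```

Run:
```python
from h import *
p,d,ci=shot();cv2.imwrite("pics/w2.png",p[:,:,::-1])
print(rel(*fing(105,.036)))
```

```text
([2, 1, 66, 0], [np.float64(1.5), np.float64(1.0), np.float64(66.1), np.float64(0.2)])
```

View pics/w2.png

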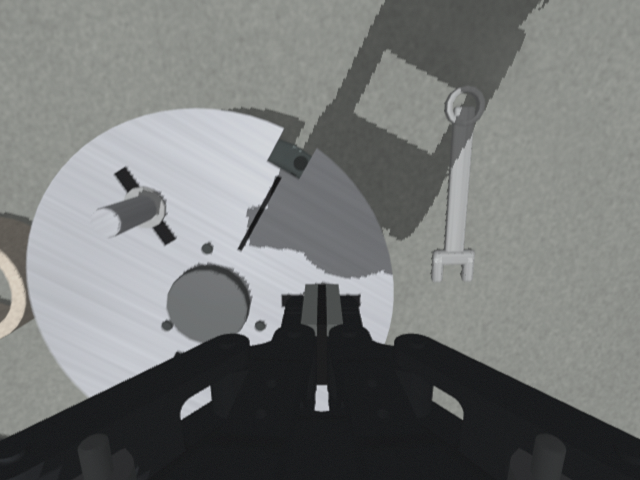

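{"name": "send_rows", "arguments": {"commands": [{"tx":2,"ty":1,"tz":25,"turn":0},{"tx":2,"ty":1,"tz":45,"turn":0},{"tx":2,"ty":1,"tz":58,"turn":0},{"tx":2,"ty":1,"tz":66,"turn":0},{"tx":2,"ty":1,"tz":66,"turn":0}]}}

```text
t: 4.55
tool_pos: [0.5381, 0.0063, 0.1372]
eef_rot: [[-0.965, -0.261, 0.007], [-0.261, 0.965, -0.001], [-0.007, -0.003, -1.0]]
wrist_force: [0.5, 0.2, -0.8]
finger_gap: -0.003
```

Run:
```python
from h import *
s=env.observe();print(s["tool_pos"],s["wrist_force"])
print(rel(*fing(105,.024)))
for phi in range(105,54,-6): print(phi,rel(*fing(phi))[0],rel(*fing(phi))[1])
```

```text
[0.53810487 0.00631671 0.13718847] [ 0.52134522  0.24219109 -0.83409396]
([-11, 1, 1, 0], [np.float64(-11.3), np.float64(0.8), np.float64(1.3), np.float64(0.1)])
105 [-16, 1, 1, 0] [np.float64(-16.3), np.float64(0.8), np.float64(1.3), np.float64(0.1)]
99 [-24, 2, 1, 6] [np.float64(-23.9), np.float64(2.4), np.float64(1.3), np.float64(6.1)]
93 [-32, 3, 1, 12] [np.float64(-31.7), np.float64(3.1), np.float64(1.4), np.float64(12.1)]
87 [-39, 3, 1, 18] [np.float64(-39.5), np.float64(3.1), np.float64(1.4), np.float64(18.1)]
81 [-47, 2, 1, 24] [np.float64(-47.2), np.float64(2.2), np.float64(1.5), np.float64(24.1)]
75 [-55, 1, 2, 30] [np.float64(-54.8), np.float64(0.6), np.float64(1.5), np.float64(30.1)]
69 [-62, -2, 2, 36] [np.float64(-62.2), np.float64(-1.9), np.float64(1.6), np.float64(36.1)]
63 [-69, -5, 2, 42] [np.float64(-69.3), np.float64(-5.1), np.float64(1.7), np.float64(42.1)]
57 [-76, -9, 2, 48] [np.float64(-76.0), np.float64(-9.0), np.float64(1.7), np.float64(48.1)]
```

{"name": "send_rows", "arguments": {"commands": [{"tx":-11,"ty":1,"tz":1,"turn":0},{"tx":-16,"ty":1,"tz":1,"turn":0},{"tx":-24,"ty":2,"tz":1,"turn":6},{"tx":-32,"ty":3,"tz":1,"turn":12},{"tx":-39,"ty":3,"tz":1,"turn":18},{"tx":-47,"ty":2,"tz":1,"turn":24},{"tx":-55,"ty":1,"tz":1,"turn":30},{"tx":-62,"ty":-2,"tz":1,"turn":36},{"tx":-69,"ty":-5,"tz":1,"turn":42},{"tx":-69,"ty":-5,"tz":1,"turn":42}]}}

```text
t: 5.55
tool_pos: [0.6082, 0.0194, 0.1375]
eef_rot: [[-0.892, 0.452, 0.011], [0.452, 0.892, -0.002], [-0.01, 0.003, -1.0]]
wrist_force: [-0.4, 0.1, 0.2]
finger_gap: 0.003
```

Run:
```python
from h import *
s=env.observe();print(s["t"],s["tool_pos"],s["wrist_force"])
p,d,ci=shot();cv2.imwrite("pics/w3.png",p[:,:,::-1])
for r in spotter.mark_of("peg_c","wrist"): 
    w=np.array(r["centre"])[:2]-C;print(r["centre"],r["confidence"],np.degrees(np.arctan2(w[1],w[0])))
for phi in range(63,8,-6): print(phi,rel(*fing(phi))[0])
```

```text
5.55 [0.60821926 0.01944719 0.13751293] [-0.3591195   0.10001944  0.19025953]
[0.6265, 0.006, 0.1473] 0.58 58.80944295231699
63 [0, 0, 1, 0]
57 [-7, 1, 1, 6]
51 [-15, 2, 1, 12]
45 [-23, 2, 1, 18]
39 [-31, 1, 1, 24]
33 [-38, -1, 1, 30]
27 [-46, -3, 2, 36]
21 [-53, -6, 2, 42]
15 [-60, -10, 2, 48]
9 [-66, -15, 2, 54]
```

View pics/w3.png

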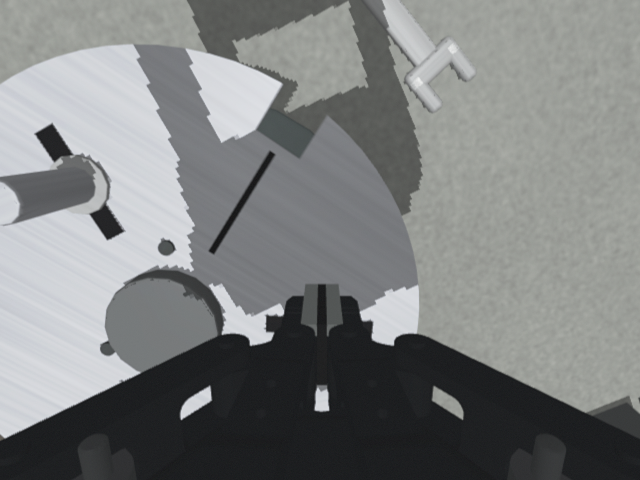

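{"name": "send_rows", "arguments": {"commands": [{"tx":-7,"ty":1,"tz":1,"turn":6},{"tx":-15,"ty":2,"tz":1,"turn":12},{"tx":-23,"ty":2,"tz":1,"turn":18},{"tx":-31,"ty":1,"tz":1,"turn":24},{"tx":-38,"ty":-1,"tz":1,"turn":30},{"tx":-46,"ty":-3,"tz":1,"turn":36},{"tx":-53,"ty":-6,"tz":1,"turn":42},{"tx":-60,"ty":-10,"tz":1,"turn":48},{"tx":-66,"ty":-15,"tz":1,"turn":54},{"tx":-66,"ty":-15,"tz":1,"turn":54}]}}

```text
t: 6.65
tool_pos: [0.6592, -0.0242, 0.1369]
eef_rot: [[-0.162, 0.987, 0.009], [0.987, 0.162, -0.002], [-0.003, 0.009, -1.0]]
wrist_force: [0.1, -0.3, -0.3]
finger_gap: 0.002
```

Run:
```python
from h import *
s=env.observe();print(s["t"],s["tool_pos"],s["wrist_force"])
for phi in range(9,-36,-4): print(phi,rel(*fing(phi))[0])
```

```text
6.65 [ 0.65920026 -0.02422033  0.13687593] [ 0.05894479 -0.26122216 -0.26804674]
9 [1, 0, 1, 0]
5 [-4, 1, 1, 4]
1 [-9, 2, 1, 8]
-3 [-14, 2, 1, 12]
-7 [-20, 2, 1, 16]
-11 [-25, 2, 1, 20]
-15 [-30, 1, 1, 24]
-19 [-35, 0, 1, 28]
-23 [-40, -1, 1, 32]
-27 [-45, -3, 1, 36]
-31 [-50, -5, 1, 40]
-35 [-54, -8, 1, 44]
```

{"name": "send_rows", "arguments": {"commands": [{"tx":-4,"ty":1,"tz":1,"turn":4},{"tx":-9,"ty":2,"tz":1,"turn":8},{"tx":-14,"ty":2,"tz":1,"turn":12},{"tx":-20,"ty":2,"tz":1,"turn":16},{"tx":-25,"ty":2,"tz":1,"turn":20},{"tx":-30,"ty":1,"tz":1,"turn":24},{"tx":-35,"ty":0,"tz":1,"turn":28},{"tx":-35,"ty":0,"tz":1,"turn":28}]}}

```text
t: 7.45
tool_pos: [0.6646, -0.0589, 0.1362]
eef_rot: [[0.318, 0.948, 0.009], [0.948, -0.318, -0.002], [0.001, 0.009, -1.0]]
wrist_force: [-0.8, 0.3, 0.4]
finger_gap: 0.004
```

Run:
```python
from h import *
s=env.observe();print(s["t"],s["tool_pos"],s["wrist_force"])
p,d,ci=shot();cv2.imwrite("pics/w4.png",p[:,:,::-1])
p,d,ci=shot("top");cv2.imwrite("pics/t4.png",cv2.resize(p[150:260,270:400],None,fx=6,fy=5,interpolation=2)[:,:,::-1])
p,d,ci=shot("scene");cv2.imwrite("pics/s4.png",cv2.resize(p[190:310,215:345],None,fx=6,fy=5,interpolation=2)[:,:,::-1])
```

```text
7.45 [ 0.66464256 -0.05892     0.13616789] [-0.83307532  0.2860415   0.37784627]
```

View pics/w4.png

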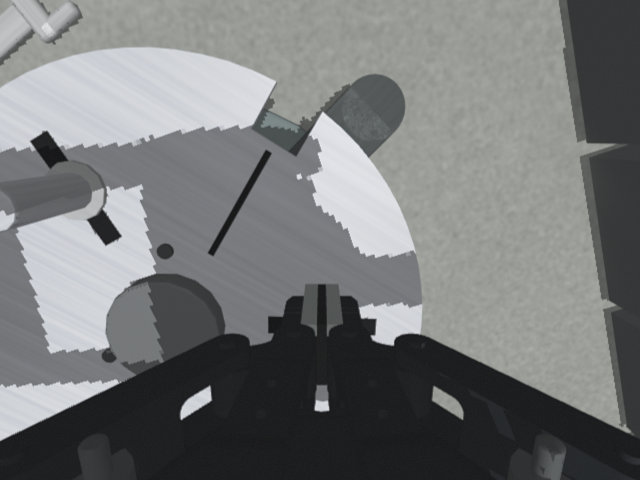

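View pics/s4.png

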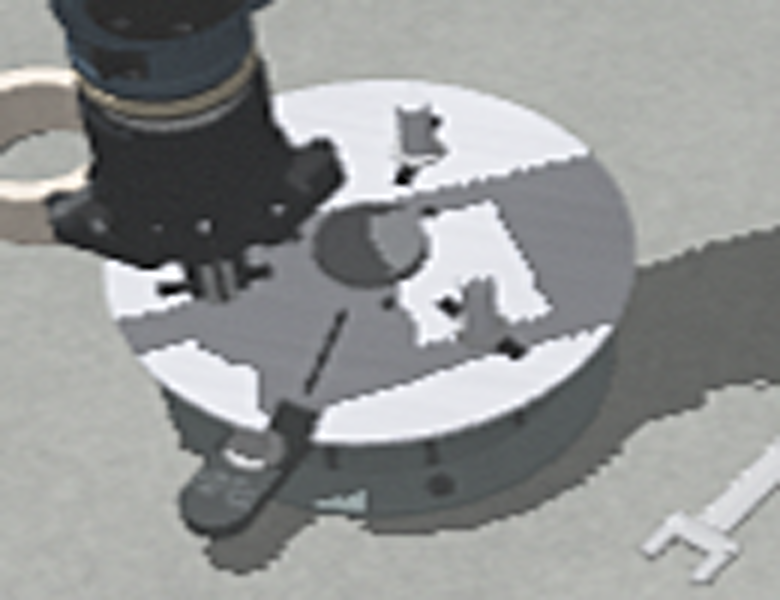

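View pics/t4.png

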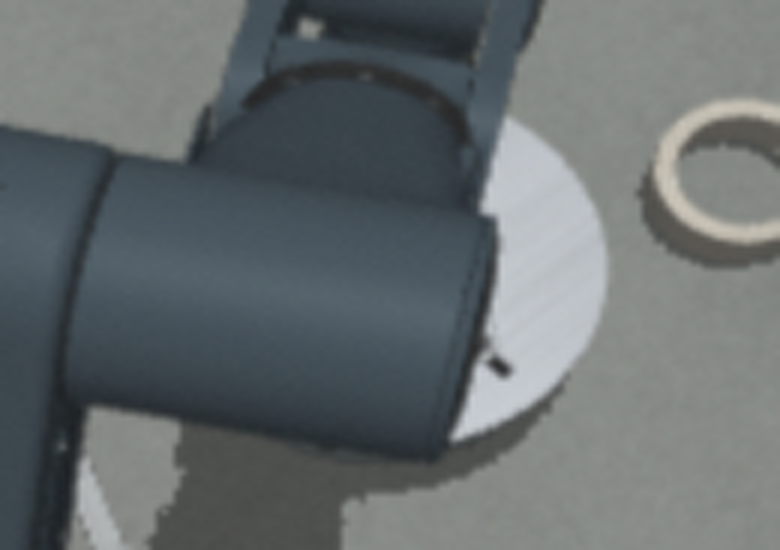

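```bash
cat >> h.py <<'E'
def groove(g,ci,c,lo,hi,z=.102):
    an=np.radians(np.arange(lo,hi,.2));rs=np.arange(.038,.072,.001)
    M=np.array([sampleprof(g,ci,c,z,t,rs) for t in an]);
    m=np.nanmin(M,0);out=[]
    for j in range(len(rs)):
        w=M[:,j]<m[j]+30
        if m[j]<70: out.append([rs[j]*np.cos(an[w]).mean(),rs[j]*np.sin(an[w]).mean()])
    out=np.array(out);vx,vy=cv2.fitLine(out.astype(np.float32),cv2.DIST_L2,0,1e-4,1e-4)[:2].ravel()
    if vx*out[0,0]+vy*out[0,1]<0: vx,vy=-vx,-vy
    return np.degrees(np.arctan2(vy,vx)),np.degrees(np.median(np.arctan2(out[:,1],out[:,0]))),len(out)
E
python3 - <<'E'
from h import *
p,d,ci=shot();g=p.mean(2)
for u,v in((267,152),(211,254)):
    w=back(u,v,.102,ci)[:2]-C;print(np.degrees(np.arctan2(w[1],w[0])),np.hypot(*w))
print(back(164,300,.114,ci),back(370,108,.054,ci))
a0=back(370,108,.054,ci)[:2]
try: a,e,n=armfit(g,ci,a0);print(a,e,n,np.hypot(*(a-C)),np.degrees(np.arctan2(*(a-C)[::-1])))
except Exception as ex: print(ex)
print(groove(g,ci,C,20,60))
print(disc(g,ci,C,.102))
E
```

```text
39.94032603607999 0.09399721915851397
39.36170936399607 0.04109371785303831
[ 0.59931576 -0.03769049  0.114     ] [0.7163107  0.01137932 0.054     ]
[0.71916619 0.01070504] 0.003860473468986086 80 0.14361723563969528 26.46583111824306
(np.float32(39.619663), np.float64(39.29999999999993), 31)
(array([ 0.59092011, -0.05282884]), np.float64(0.0036075771137819104), 45)
```

Run:
```python
from h import *
for phi in range(-19,-36,-2): print(phi,rel(*fing(phi)))
```

```text
-19 ([0, 0, 0, 0], [np.float64(-0.4), np.float64(0.3), np.float64(0.1), np.float64(0.4)])
-21 ([-3, 1, 0, 2], [np.float64(-2.9), np.float64(0.9), np.float64(0.1), np.float64(2.4)])
-23 ([-5, 1, 0, 4], [np.float64(-5.4), np.float64(1.4), np.float64(0.1), np.float64(4.4)])
-25 ([-8, 2, 0, 6], [np.float64(-8.0), np.float64(1.8), np.float64(0.1), np.float64(6.4)])
-27 ([-11, 2, 0, 8], [np.float64(-10.6), np.float64(2.1), np.float64(0.1), np.float64(8.4)])
-29 ([-13, 2, 0, 10], [np.float64(-13.2), np.float64(2.4), np.float64(0.1), np.float64(10.4)])
-31 ([-16, 3, 0, 12], [np.float64(-15.8), np.float64(2.5), np.float64(0.1), np.float64(12.4)])
-33 ([-18, 3, 0, 14], [np.float64(-18.4), np.float64(2.6), np.float64(0.1), np.float64(14.4)])
-35 ([-21, 3, 0, 16], [np.float64(-21.0), np.float64(2.6), np.float64(0.1), np.float64(16.4)])
```

{"name": "send_rows", "arguments": {"commands": [{"tx":-3,"ty":1,"tz":0,"turn":2},{"tx":-5,"ty":1,"tz":0,"turn":4},{"tx":-8,"ty":2,"tz":0,"turn":6},{"tx":-10.6,"ty":2,"tz":0,"turn":8},{"tx":-13,"ty":2,"tz":0,"turn":10},{"tx":-14.5,"ty":2,"tz":0,"turn":11},{"tx":-14.5,"ty":2,"tz":0,"turn":11},{"tx":-14.5,"ty":2,"tz":0,"turn":11}]}}

```text
t: 8.45
tool_pos: [0.6618, -0.0727, 0.1361]
eef_rot: [[0.493, 0.87, 0.009], [0.87, -0.493, -0.002], [0.003, 0.008, -1.0]]
wrist_force: [-0.7, -0.0, -0.4]
finger_gap: -0.003
```

Run:
```python
from h import *
p,d,ci=shot();g=p.mean(2);cv2.imwrite("pics/w5.png",p[:,:,::-1])
s=env.observe();print(s["t"],s["tool_pos"],s["wrist_force"])
print(groove(g,ci,C,10,50))
for q in("pin","notch"):
  for r in spotter.mark_of(q,"wrist"):
    w=np.array(r["centre"])[:2]-C;print(q,r["centre"],r["confidence"],np.degrees(np.arctan2(w[1],w[0])))
```

```text
8.5 [ 0.66184702 -0.07267701  0.13602117] [ 0.62766519 -0.22148703  0.24620664]
(np.float32(29.577261), np.float64(29.299999999999933), 31)
pin [0.6858, -0.0062, 0.094] 0.71 26.323807215281512
```

View pics/w5.png

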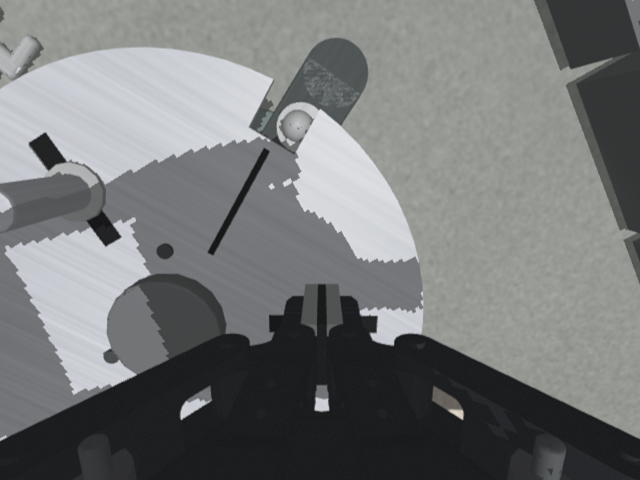

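Run:
```python
from h import *
p,d,ci=shot();g=p.mean(2)
c=p[80:170,230:340];cv2.imwrite("pics/pin5.png",cv2.resize(c,None,fx=7,fy=6,interpolation=2)[:,:,::-1])
for u,v in((296,125),(298,124)):
    w=back(u,v,.095,ci)[:2]-C;print(np.degrees(np.arctan2(w[1],w[0])),np.hypot(*w))
# predicted pin for 26.6 deg, notch centre at 29.4
for a in(25.5,26.6,27.5):
    t=np.radians(a);print(a,proj((C[0]+.109*np.cos(t),C[1]+.109*np.sin(t),.095),ci))
for ph in range(-29,-34,-1): print(ph,rel(*fing(ph))[1])
```

```text
26.648988357945267 0.10950935371940151
26.390491946927316 0.11034406704959336
25.5 [299.55486793 128.97029666]
26.6 [295.54718847 126.14081664]
27.5 [292.21915295 123.87708878]
-29 [np.float64(1.3), np.float64(0.2), np.float64(0.1), np.float64(-0.5)]
-30 [np.float64(0.1), np.float64(0.6), np.float64(0.0), np.float64(0.5)]
-31 [np.float64(-1.2), np.float64(0.9), np.float64(0.0), np.float64(1.5)]
-32 [np.float64(-2.4), np.float64(1.2), np.float64(0.0), np.float64(2.5)]
-33 [np.float64(-3.7), np.float64(1.4), np.float64(0.0), np.float64(3.5)]
```

View pics/pin5.png

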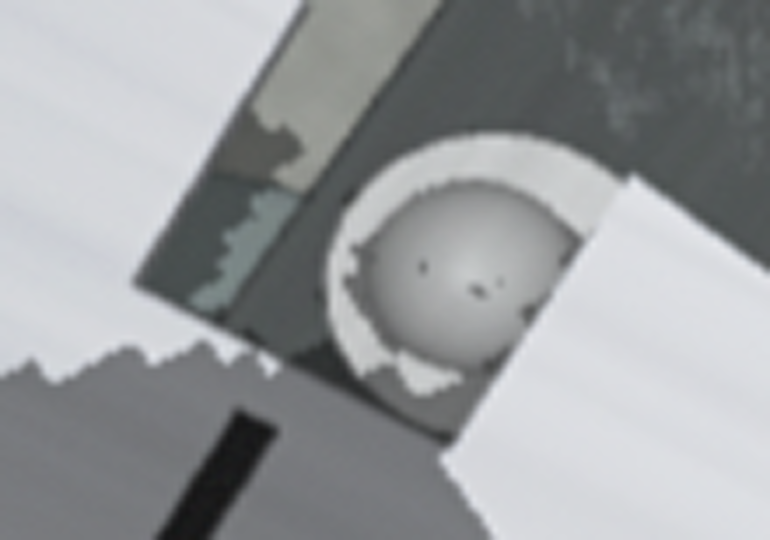

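{"name": "send_rows", "arguments": {"commands": [{"tx":-1.2,"ty":0,"tz":0,"turn":1},{"tx":-2.4,"ty":0.3,"tz":0,"turn":2},{"tx":-3.6,"ty":0.5,"tz":0,"turn":3},{"tx":-3.6,"ty":0.5,"tz":0,"turn":3},{"tx":-3.6,"ty":0.5,"tz":0,"turn":3}]}}

```text
t: 9.15
tool_pos: [0.6604, -0.0761, 0.136]
eef_rot: [[0.538, 0.843, 0.008], [0.843, -0.538, -0.002], [0.003, 0.008, -1.0]]
wrist_force: [-0.3, 0.1, 0.7]
finger_gap: -0.0
```

```bash
cat > chk.py <<'E'
from h import *
import sys
p,d,ci=shot();g=p.mean(2)
s=env.observe();print(s["t"],s["tool_pos"],s["wrist_force"])
print(groove(g,ci,C,10,50))
t=np.radians(26.6);u,v=proj((C[0]+.109*np.cos(t),C[1]+.109*np.sin(t),.095),ci).astype(int);print(u,v)
c=p[max(v-45,0):v+45,u-55:u+55];cv2.imwrite(sys.argv[1],cv2.resize(c,None,fx=7,fy=6,interpolation=2)[:,:,::-1])
E
python3 chk.py pics/pin6.png
```

```text
9.2 [ 0.66039    -0.07610489  0.13599986] [ 0.24751276  0.59102346 -0.29859886]
(np.float32(26.839418), np.float64(26.499999999999943), 31)
285 118
```

View pics/pin6.png

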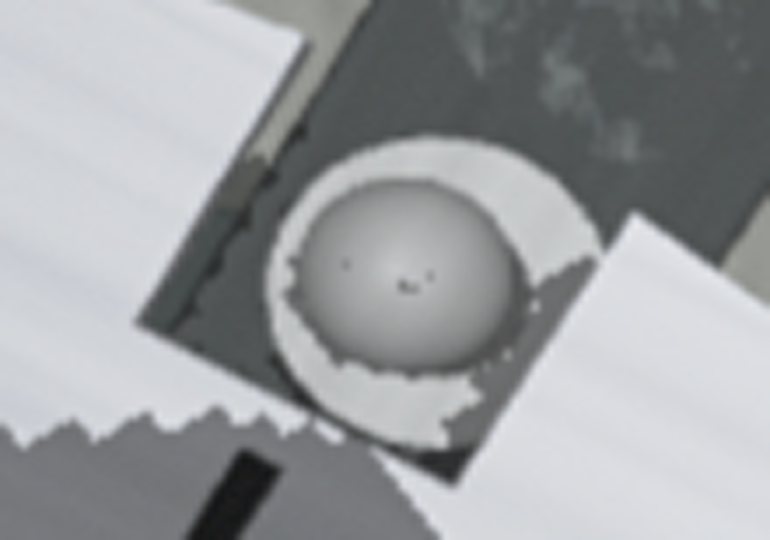

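Run:
```python
from h import *
ci=camera_info("wrist")
f=lambda x,y,z:back(285-55+(x+.5)/7-.5,118-45+(y+.5)/6-.5,z,ci)[:2]-C
t=np.radians(26.6);n=np.array([-np.sin(t),np.cos(t)]);r=np.array([np.cos(t),np.sin(t)])
for nm,x,y,z in(("L in",138,322,.102),("L out",303,38,.102),("R in",455,487,.102),("R out",632,213,.102),("pin",408,280,.094),("ring",440,295,.054+.008),("pinL",297,285,.090),("pinR",522,270,.090)):
    w=f(x,y,z);print(nm,np.round(1000*np.array([w@r,w@n]),1))
```

```text
L in [98.7 10.8]
L out [119.8  11.2]
R in [ 98.7 -11. ]
R out [120.  -10.8]
pin [109.4  -0.9]
ring [109.5  -0.6]
pinL [105.4   5.4]
pinR [113.7  -6.4]
```

{"name": "send_rows", "arguments": {"commands": [{"tx":6,"ty":0,"tz":0,"turn":0},{"tx":15,"ty":0,"tz":0,"turn":0},{"tx":15,"ty":0,"tz":-30,"turn":0},{"tx":15,"ty":0,"tz":-60,"turn":0},{"tx":15,"ty":0,"tz":-60,"turn":0},{"tx":15,"ty":0,"tz":-60,"turn":0}]}}

```text
t: 9.8
tool_pos: [0.6686, -0.0627, 0.1969]
eef_rot: [[0.537, 0.843, 0.01], [0.843, -0.537, -0.002], [0.004, 0.01, -1.0]]
wrist_force: [-0.2, -0.7, 0.3]
finger_gap: 0.002
```

Run:
```python
from h import *
p,d,ci=shot();g=p.mean(2);cv2.imwrite("pics/w7.png",p[:,:,::-1])
print(groove(g,ci,C,10,50))
for z in (.2,.15,.132): print(rel((C[0],C[1],z),57.4)[1])
```

```text
(np.float32(26.772482), np.float64(26.699999999999935), 31)
[np.float64(-33.5), np.float64(-70.0), np.float64(-4.9), np.float64(0.1)]
[np.float64(-33.7), np.float64(-70.4), np.float64(45.1), np.float64(0.1)]
[np.float64(-33.7), np.float64(-70.5), np.float64(63.1), np.float64(0.1)]
```

View pics/w7.png

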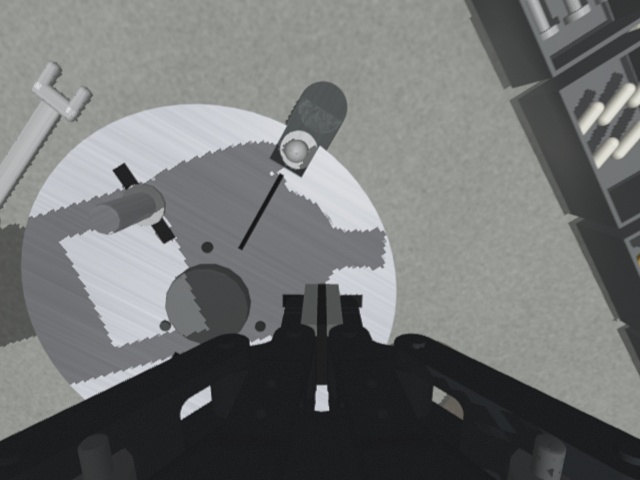

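{"name": "send_rows", "arguments": {"commands": [{"tx":-17,"ty":-35,"tz":-5,"turn":0},{"tx":-33.7,"ty":-70.3,"tz":-5,"turn":0},{"tx":-33.7,"ty":-70.3,"tz":20,"turn":0},{"tx":-33.7,"ty":-70.4,"tz":45,"turn":0},{"tx":-33.7,"ty":-70.5,"tz":60,"turn":0},{"tx":-33.7,"ty":-70.5,"tz":63,"turn":0},{"tx":-33.7,"ty":-70.5,"tz":63,"turn":0}]}}

```text
t: 10.55
tool_pos: [0.5898, -0.053, 0.1307]
eef_rot: [[0.537, 0.843, 0.005], [0.843, -0.537, -0.0], [0.002, 0.004, -1.0]]
wrist_force: [-0.1, -0.6, 0.0]
finger_gap: 0.001
```

Expected contact at TCP z 0.128. Pressing gently.

{"name": "send_rows", "arguments": {"commands": [{"tx":0,"ty":0,"tz":2,"turn":0},{"tx":0,"ty":0,"tz":3,"turn":0},{"tx":0,"ty":0,"tz":4,"turn":0},{"tx":0,"ty":0,"tz":5,"turn":0},{"tx":0,"ty":0,"tz":5,"turn":0}]}}

```text
t: 11.05
tool_pos: [0.5902, -0.053, 0.1277]
eef_rot: [[0.537, 0.843, 0.006], [0.843, -0.537, -0.001], [0.003, 0.006, -1.0]]
wrist_force: [-2.6, 0.5, 7.9]
finger_gap: 0.001
```

{"name": "send_rows", "arguments": {"commands": [{"tx":0,"ty":0,"tz":2,"turn":0},{"tx":0,"ty":0,"tz":3,"turn":0},{"tx":0,"ty":0,"tz":4,"turn":0},{"tx":0,"ty":0,"tz":5,"turn":0},{"tx":0,"ty":0,"tz":5,"turn":0}]}}

```text
t: 11.55
tool_pos: [0.5902, -0.053, 0.1249]
eef_rot: [[0.537, 0.843, 0.007], [0.843, -0.537, -0.001], [0.003, 0.007, -1.0]]
wrist_force: [-2.3, 0.9, 9.2]
finger_gap: 0.002
```

Sliding down with about 9 N, past the 1 mm stop.

{"name": "send_rows", "arguments": {"commands": [{"tx":0,"ty":0,"tz":3,"turn":0},{"tx":0,"ty":0,"tz":4,"turn":0},{"tx":0,"ty":0,"tz":5,"turn":0},{"tx":0,"ty":0,"tz":6,"turn":0},{"tx":0,"ty":0,"tz":6,"turn":0}]}}

```text
t: 12.05
tool_pos: [0.5902, -0.053, 0.1211]
eef_rot: [[0.537, 0.844, 0.008], [0.844, -0.537, -0.002], [0.003, 0.007, -1.0]]
wrist_force: [-3.9, -0.3, 10.0]
finger_gap: 0.001
```

{"name": "send_rows", "arguments": {"commands": [{"tx":0,"ty":0,"tz":3,"turn":0},{"tx":0,"ty":0,"tz":4,"turn":0},{"tx":0,"ty":0,"tz":5,"turn":0},{"tx":0,"ty":0,"tz":5,"turn":0}]}}

```text
t: 12.45
tool_pos: [0.5902, -0.053, 0.1199]
eef_rot: [[0.537, 0.844, 0.009], [0.844, -0.537, -0.002], [0.003, 0.009, -1.0]]
wrist_force: [-6.8, 0.3, 20.7]
finger_gap: 0.006
```

{"name": "send_rows", "arguments": {"commands": [{"tx":0,"ty":0,"tz":5,"turn":0},{"tx":0,"ty":0,"tz":6,"turn":0},{"tx":0,"ty":0,"tz":6,"turn":0}]}}

```text
t: 12.75
tool_pos: [0.5902, -0.053, 0.1199]
eef_rot: [[0.536, 0.844, 0.011], [0.844, -0.536, -0.004], [0.003, 0.011, -1.0]]
wrist_force: [-9.3, 1.5, 31.0]
finger_gap: 0.001
```

{"name": "send_rows", "arguments": {"commands": [{"tx":0,"ty":0,"tz":0,"turn":0},{"tx":0,"ty":0,"tz":-10,"turn":0},{"tx":0,"ty":0,"tz":-30,"turn":0},{"tx":0,"ty":0,"tz":-70,"turn":0},{"tx":0,"ty":0,"tz":-110,"turn":0},{"tx":-40,"ty":0,"tz":-150,"turn":0},{"tx":-80,"ty":0,"tz":-180,"turn":0},{"tx":-100,"ty":0,"tz":-200,"turn":0},{"tx":-100,"ty":0,"tz":-200,"turn":0},{"tx":-100,"ty":0,"tz":-200,"turn":0}]}}

```text
t: 13.75
tool_pos: [0.5345, -0.1369, 0.32]
eef_rot: [[0.537, 0.843, 0.012], [0.843, -0.537, -0.003], [0.004, 0.012, -1.0]]
wrist_force: [0.5, -0.3, -0.2]
finger_gap: -0.0
```

Run:
```python
from h import *
s=env.observe();print(s["t"],s["tool_pos"],s["wrist_force"])
p,d,ci=shot();cv2.imwrite("pics/w8.png",p[:,:,::-1]);P=cloud(d,ci)
r=np.hypot(P[...,0]-C[0],P[...,1]-C[1]);m=(r>.085)&(r<.115)&(P[...,2]>.07)&(P[...,2]<.13)
print("disc top",np.median(P[m][:,2]),m.sum())
m=(r<.02)&(P[...,2]>.08)&(P[...,2]<.14);print("hub",np.median(P[m][:,2]),m.sum())
print(groove(p.mean(2),ci,C,10,50,.094))
for q in("hub_cap","plate","pin","notch"):
  for e in spotter.mark_of(q,"wrist")[:1]: print(q,e["centre"],e["confidence"])
```

```text
13.75 [ 0.53448587 -0.13693962  0.32002742] [ 0.54659381 -0.31493534 -0.21432289]
disc top 0.09408282609709634 18677
hub 0.10599136595121086 1784
(np.float32(26.737415), np.float64(26.899999999999938), 31)
plate [0.591, -0.0567, 0.0893] 0.7
pin [0.6093, -0.4813, 0.0005] 0.55
```

View pics/w8.png

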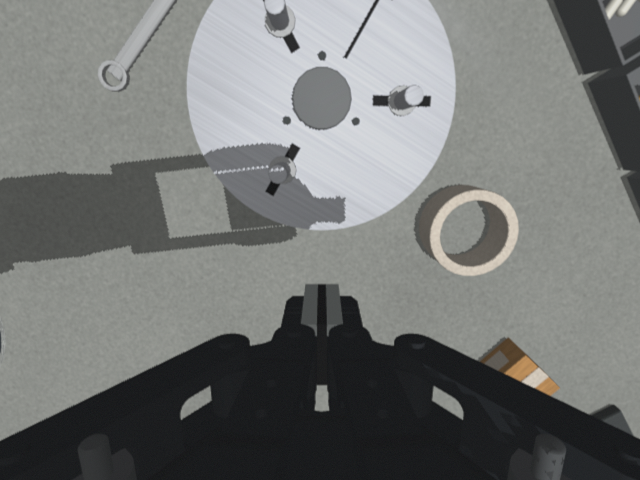

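{"name": "send_rows", "arguments": {"commands": [{"tx":-40,"ty":-20,"tz":0,"turn":0},{"tx":-70,"ty":-40,"tz":0,"turn":0},{"tx":-80,"ty":-50,"tz":0,"turn":0},{"tx":-80,"ty":-50,"tz":0,"turn":0},{"tx":-80,"ty":-50,"tz":0,"turn":0},{"tx":-80,"ty":-50,"tz":0,"turn":0}]}}

```text
t: 14.6
tool_pos: [0.4507, -0.1762, 0.3176]
eef_rot: [[0.534, 0.846, 0.009], [0.846, -0.534, -0.002], [0.003, 0.009, -1.0]]
wrist_force: [-0.3, 0.7, 0.3]
finger_gap: 0.001
```

Run:
```python
from h import *
p,d,ci=shot("scene");cv2.imwrite("pics/s9.png",p[:,:,::-1])
s=env.observe();print(s["t"],s["tool_pos"],s["joint_vel"])
print(env.finish_job())
```

```text
14.65 [ 0.45059435 -0.17618682  0.31753695] [-0.00031952 -0.00052085  0.00200823 -0.00331405  0.0003815  -0.00146055]
the job is handed in; nothing more can be done
None
```

View pics/s9.png

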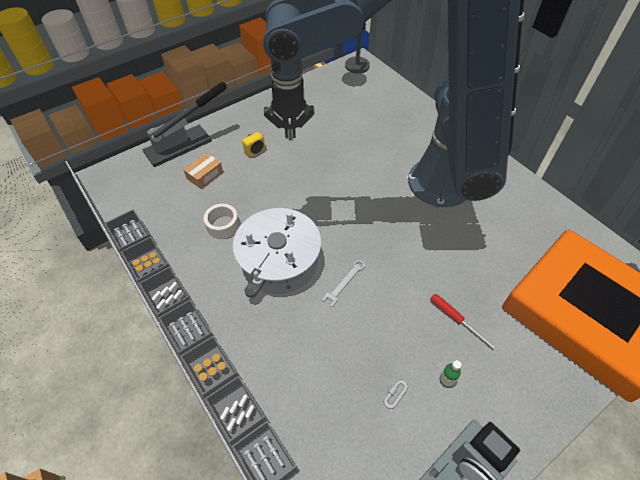

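The plate is fully home with its notch over the drive pin, and the job was handed in at about 14.7 s of the 67 s allowed. I pushed peg_c clockwise about 138° with the closed fingertips until the pin showed in the notch. Then I pressed on the hub cap, using about 31 N at most, and backed the arm off well clear.

**Height:** the depth image puts the disc top at 94.1 mm and the hub cap at 106.0 mm, so the underside is at 90 mm. The plate slid down with about 10 N and then stopped firmly.

**Angle:** the notch stands at 26.7°, against 26.2–26.7° for the pin and drive arm by different measurements. That leaves at most about 1 mm of sideways offset, within the 4 mm of clearance.

**Surroundings:** the final scene picture shows the other things in the same places as at the start. I compared them by eye and did not measure them again.

**Checks that failed or disagreed:** in the last wrist picture the network missed the hub cap and the notch. Its report for the pin was false, landing on the screw box, because the notch was out of that view. I relied on the depth and groove-line measurements instead.

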